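Load three paint tins into the mixer tray and lower the hold-down bar

TASK

Load the mixer tray: slide the three flat steel tins along the deck, one after another, so that each drops flat into a well of its own, without lifting them off the deck or tipping them over. When all three are in, swing the hold-down bar fully down over them. Leave the glass muller on the deck, the amber bottle and the porcelain mortar where they are.

Things in the scene. Friction and masses are not known exactly. Their poses are not given: they have to be found in the camera images.
- tray: fixed grey tray with a black deck, 310 mm deep (x, from -140 to +170), 460 mm wide (y); origin on the table under it, x away from the robot, z up. Flat deck 50 mm above the table, open at the near side, a 6 mm lip on the other sides. Wells in a row near the far side; tins and muller wait in a row near the near side. Hinge cheeks at the far corners stand 48 mm above the deck
- well0 (a point): centre of the left (+y of the tray) well's mouth, at deck level, axes as the tray. Each well is a round flat-floored pocket 100 mm in diameter and 22 mm deep; wells are 108 mm apart along the tray's y, 70 mm beyond the tray's origin
- well1 (a point): centre of the middle well's mouth, likewise
- well2 (a point): centre of the right (-y) well's mouth, likewise
- tin0: flat closed steel tin, 86 mm in diameter (too wide for the fingers), 51 mm high, about 0.3 kg; waiting on the near part of the deck. Origin at the centre of its underside, z up. In a well it stands 29 mm above the deck. The three tins are alike; any tin may go into any well
- tin1: second tin, likewise
- tin2: third tin, likewise
- muller: glass muller (paint grinding tool) standing among the tins in any place of their row: a 62 mm round foot, narrow neck and knob, 95 mm high. Origin at the centre of its foot, z up. To be left alone
- bar (a joint): angle of the hold-down bar in rad: 0 = fully down (level over the wells), 1.35 = fully raised; it stays where it is left. It starts raised, 0.95 to 1.2
- bar_mid (a point): middle of the hold-down bar's cross rod, on its axis. The rod is round, 14 mm thick, 396 mm long along the tray's y, and is carried at its ends by two arms 110 mm long from the hinge. Down, its axis is 41 mm above the deck, over the wells, 15 mm on the robot's side of their centres
- bar_hinge (a point): point on the bar's hinge axis, above the tray's far edge and midway along it; axes as the tray; the hinge axis is its y. At angle q the rod's axis lies 110*cos(q) mm to -x and 110*sin(q) mm above it
- bottle: bystander: amber glass bottle 72 mm wide, 190 mm high, on the table left of the tray; origin under its centre
- mortar: bystander: white porcelain mortar bowl 130 mm wide, 65 mm high, right of the tray; origin under its centre
Mind the look-alikes: they are no part of the job. Leave any red or turquoise look-alike of the tin2 alone. Leave any turquoise look-alike of the tin0 alone.

How it is judged (in metres and radians):
On the way, in this order (a step that is already met when the one before it is completed fails the run):
1. a first tin has dropped into a well, the bar still up (z of any of tin0, tin1, tin2 in the frame of tray below 0.033 m and value of joint bar above 0.5 rad), for 0.2 s.
2. a second tin has dropped into a well, the bar still up ((z of each of tin0, tin1 in the frame of tray below 0.033 m or z of each of tin0, tin2 in the frame of tray below 0.033 m or z of each of tin1, tin2 in the frame of tray below 0.033 m) and value of joint bar above 0.5 rad), for 0.2 s.
3. all three wells hold a tin, the bar still up (((horizontal distance between tin0 and well0 below 0.009 m and z of tin0 in the frame of well0 below -0.017 m) or (horizontal distance between tin1 and well0 below 0.009 m and z of tin1 in the frame of well0 below -0.017 m) or (horizontal distance between tin2 and well0 below 0.009 m and z of tin2 in the frame of well0 below -0.017 m)) and ((horizontal distance between tin0 and well1 below 0.009 m and z of tin0 in the frame of well1 below -0.017 m) or (horizontal distance between tin1 and well1 below 0.009 m and z of tin1 in the frame of well1 below -0.017 m) or (horizontal distance between tin2 and well1 below 0.009 m and z of tin2 in the frame of well1 below -0.017 m)) and ((horizontal distance between tin0 and well2 below 0.009 m and z of tin0 in the frame of well2 below -0.017 m) or (horizontal distance between tin1 and well2 below 0.009 m and z of tin1 in the frame of well2 below -0.017 m) or (horizontal distance between tin2 and well2 below 0.009 m and z of tin2 in the frame of well2 below -0.017 m)) and value of joint bar above 0.5 rad), for 0.2 s.
At the end, for the whole second after the job is handed in: each of the three wells holds one tin, dropped at least 17 mm below the deck, within 9 mm of the well's centre, and at rest, and the hold-down bar is down (below 0.08 rad) (((horizontal distance between tin0 and well0 below 0.009 m and z of tin0 in the frame of well0 below -0.017 m) or (horizontal distance between tin1 and well0 below 0.009 m and z of tin1 in the frame of well0 below -0.017 m) or (horizontal distance between tin2 and well0 below 0.009 m and z of tin2 in the frame of well0 below -0.017 m)) and ((horizontal distance between tin0 and well1 below 0.009 m and z of tin0 in the frame of well1 below -0.017 m) or (horizontal distance between tin1 and well1 below 0.009 m and z of tin1 in the frame of well1 below -0.017 m) or (horizontal distance between tin2 and well1 below 0.009 m and z of tin2 in the frame of well1 below -0.017 m)) and ((horizontal distance between tin0 and well2 below 0.009 m and z of tin0 in the frame of well2 below -0.017 m) or (horizontal distance between tin1 and well2 below 0.009 m and z of tin1 in the frame of well2 below -0.017 m) or (horizontal distance between tin2 and well2 below 0.009 m and z of tin2 in the frame of well2 below -0.017 m)) and value of joint bar below 0.08 rad and linear speed of each of tin0, tin1, tin2 below 0.02 m/s); the robot touches nothing.
It fails at once if a tin is lifted more than 20 mm above the deck (z of any of tin0, tin1, tin2 in the frame of tray above 0.07 m).
It fails at once if a tin is tipped over (more than 0.7 rad) (angle between any of tin0, tin1, tin2's own z axis and vertical above 0.7 rad).
It fails at once if a tin falls off the deck (z of any of tin0, tin1, tin2 in the frame of tray below 0.015 m).
It fails at once if the muller, bottle or mortar is moved more than 30 mm or knocked over (distance of any of muller, bottle, mortar from where it was at the start of the episode above 0.03 m or angle between any of muller, bottle, mortar's own z axis and vertical above 0.5 rad).
It also fails if it takes over 64 s, if anything falls off the work surface, if the arm or the gripper's body presses on something with over 40 N, if the wrist force passes 120 N, or if a joint passes its speed limit or range.

ROBOT

A 6-joint arm with a two-finger parallel gripper is mounted at the origin on the work surface. World frame = base frame: x ahead of the robot, y to its left, z up, the work surface at z = 0. Lengths are in mm, angles in rad, forces in N, time in s.
With the tool pointing down it reaches from about 350 to 725 mm from the base axis. Payload 4.3 kg.
Tool frame: the origin (TCP) lies between the finger pads; the fingertips stand 11 mm ahead of it and the grasp point (between the pads) lies 8 mm behind it; z points along the fingers, x is the direction in which the jaws open and shut, and the axes are right-handed (so a half turn about z gives the same grasp; the last joint's range is limited). The gripper opens to 85 mm and grips with 20 to 120 N. Pads are 22 mm wide; open, the fingers measure 114 mm over their backs; the gripper's body (76 mm by 85 mm) begins 54 mm behind the grasp point. The pads swing forward as they close: fully open they stand 13 mm farther back than shut.
Start: joints at [1.011, 0.377, 0.081, 1.274, 0, 1.46], TCP at [250.013, 517.841, 242.329] pointing down, gripper open.
Joint ranges: [-2.72, 2.72], [-0.84, 1.66], [-1.02, 1.22], [-1.77, 2.12], [-1.37, 1.28], [-3.14, 3.14]. Speed limits (rad/s): [2.57, 2.57, 3.14, 3.14, 3.14, 3.14].

INTERFACE

Orientations are given as a rotation vector (axis times angle).
In Python, from station import manip, snapshot, calibration gives the robot as it stands.
- The arm moves only by the tool servo_tool, never from a script. Its argument "steps" is a list of rows, each an object of numbers: "dx", "dy", "dz": the shift along the tool's x, y, z in mm; "spin": the turn about the tool's z in rad. In form: [{"dx": .., "dy": .., "dz": .., "spin": ..}, ...]. A call has exactly 5 rows; each row shifts and turns the commanded pose from where the row before left it, along the tool's axes as they then stand; what a row does not reach is not made up. A row lasts 1/10 s, in which the tool goes at most 50 mm and 8.59 degrees, less where a joint would pass 70% of its speed; a pose out of reach is approached as far as the arm can. A call is refused whole if a number of a shift passes 50 or a number of a turn 0.15, either way. A call with a gripper value outside its range is refused whole. "jaw" is the closure, from 0 (fully open) to 1 (shut), set as the call begins (left out, the last holds). The fingers move at their own pace and stop on an object; "grip_force" is the grip in N (left out, the last holds). Time passes only in rows, so rows that do not move let the fingers close, or fill a call up. It gives the time, the measured TCP pose, the force and the opening at its end, in the units of the state.
- manip.get_obs(): the state, without advancing time (a new reading comes with each control period).
- snapshot(name): name is "scene" or "top"; returns the picture (400x640x3 uint8, blue, green, red); there is no depth.
- calibration(name): a dict with "intrinsics" (3x3 intrinsics, pixels), "R" (3x3) and "t" (3): a world point X has camera coordinates R X + t. Camera axes: x right, y down, z forward; pixel columns grow to the right and rows downward; lengths in mm; the calibration is good to about 2 mm. A picture is of the moment at which its call begins. calibration takes no time and is no camera call.
- manip.hand_in(): hands the job in, once; it reports no verdict.
The state is a dict: "t": time; "joint_pos": joint angles; "joint_vel": joint speeds; "tau": joint torques, N m; "ee_pos": TCP position; "ee_rot": TCP orientation; "ft_force": force on the tool from outside, world axes, zero at the start; "torque": the same for the moment, N m; "opening": opening from 0.0 (shut) to 1.0 (fully open).
Only numpy, scipy, OpenCV 4.12 (cv2) and the standard library are available. Lean on these libraries where they do the work, as an engineer would, in place of code of your own. Each camera call takes 0.05 s, during which the arm holds its last target.

## Working session

There is one attempt and no reset: what is moved stays moved. The work goes in short steps, Python scripts to look and compute and a tool call to move; the robot and the scene stay as the last step left them, time stands still between calls to the robot, and variables do not carry over. Pictures are saved under pics/ and viewed, and the job is handed in when it is done.

Besides the shell and the picture viewer there is one more tool, called as name(argument=value, ...), one argument or row to a line, values as JSON. servo_tool: Moves the arm, as the interface text tells. Its arguments: {"type":"object","properties":{"steps":{"type":"array","items":{"type":"object","properties":{"dx":{"type":"number"},"dy":{"type":"number"},"dz":{"type":"number"},"spin":{"type":"number"}}}},"jaw":{"type":"number"},"grip_force":{"type":"number"}},"required":["steps"]}

```bash
mkdir -p pics; ls; python3 - <<'E'
from station import manip, snapshot, calibration
import cv2
for n in ("scene","top"):
    cv2.imwrite(f"pics/{n}0.png",snapshot(n))
    c=calibration(n); print(n,c)
print(manip.get_obs())
E
```

```text
pics
scene {'intrinsics': array([[434.8157419 ,   0.        , 314.10762076],
       [  0.        , 434.8157419 , 189.74048496],
       [  0.        ,   0.        ,   1.        ]]), 'R': array([[ 0.76946284,  0.63831129,  0.02203703],
       [ 0.4132754 , -0.47128998, -0.77915929],
       [-0.48696034,  0.60864148, -0.62643848]]), 't': array([-415.94472436, -146.80531138, 1743.66908881])}
top {'intrinsics': array([[404.8859609 ,   0.        , 316.35178523],
       [  0.        , 404.8859609 , 199.78885859],
       [  0.        ,   0.        ,   1.        ]]), 'R': array([[-0.05817294, -0.99829661, -0.00444949],
       [-0.97841783,  0.05789866, -0.19835903],
       [ 0.19827876, -0.00718567, -0.98011933]]), 't': array([  25.94626549,  513.99605214, 1016.23579213])}
{'t': 0.1, 'joint_pos': array([1.01069152e+00, 3.78013729e-01, 7.97540980e-02, 1.27438738e+00,
       3.16459321e-05, 1.46051382e+00]), 'joint_vel': array([-0.00010067, -0.00097526,  0.00359521,  0.00056069, -0.00066408,
        0.0011022 ]), 'tau': array([ 1.30663208e-03, -4.64695537e+01,  2.70581388e+01,  1.20445740e-02,
       -7.15872784e-05, -1.24468269e-05]), 'ee_pos': array([249.68772775, 517.33055135, 241.4386437 ]), 'ee_rot': array([ 2.66025851e+00,  1.66965317e+00, -2.63836869e-03]), 'ft_force': array([ 0.54947866, -0.16114845,  0.42710119]), 'torque': array([-0.02074883,  0.02905382,  0.04050999]), 'opening': 1.0004493658605096}
```

View pics/scene0.png

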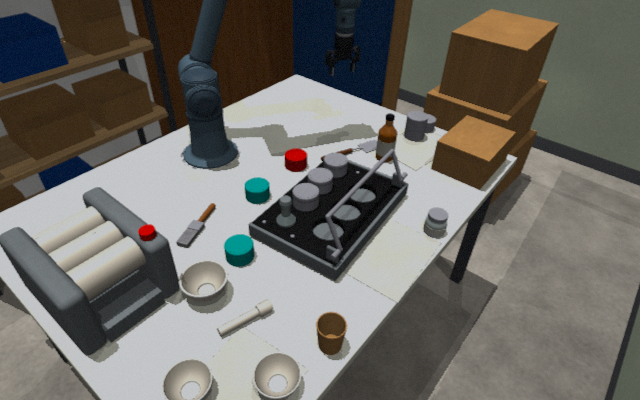

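View pics/top0.png

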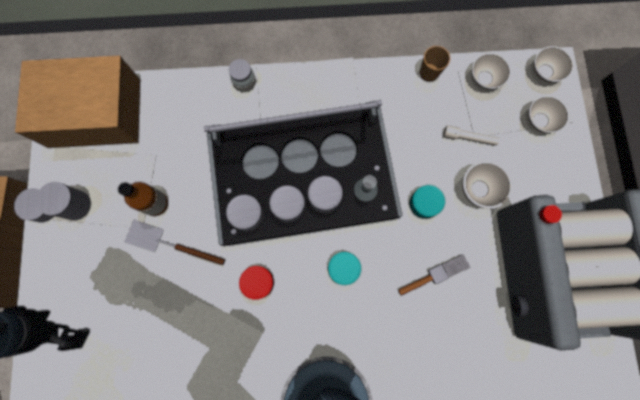

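```bash
cat > h.py <<'E'
import numpy as np, cv2
from station import manip, snapshot, calibration
def ray(n,u,v,z):
    c=calibration(n); K,R,t=c["intrinsics"],c["R"],np.array(c["t"])
    d=R.T@np.linalg.inv(K)@np.array([u,v,1.]); o=-R.T@t
    return o+d*(z-o[2])/d[2]
def proj(n,X):
    c=calibration(n); p=c["intrinsics"]@(c["R"]@np.asarray(X,float)+c["t"]); return p[:2]/p[2]
E
python3 - <<'E'
import cv2
a=cv2.imread("pics/top0.png")[90:250,190:420]
cv2.imwrite("pics/topc.png",cv2.resize(a,None,fx=3.4,fy=3.4,interpolation=cv2.INTER_CUBIC))
a=cv2.imread("pics/scene0.png")[140:280,240:420]
cv2.imwrite("pics/scenec.png",cv2.resize(a,None,fx=4,fy=4,interpolation=cv2.INTER_CUBIC))
E
```

```text
(no output)
```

View pics/topc.png

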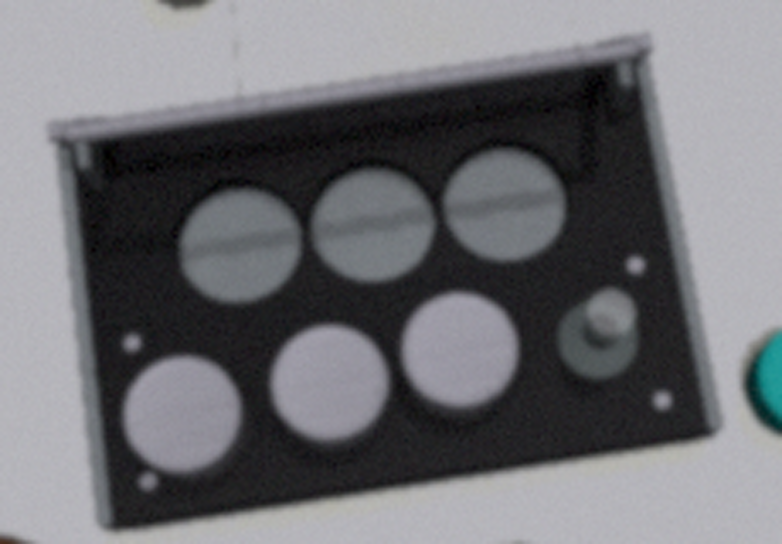

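View pics/scenec.png

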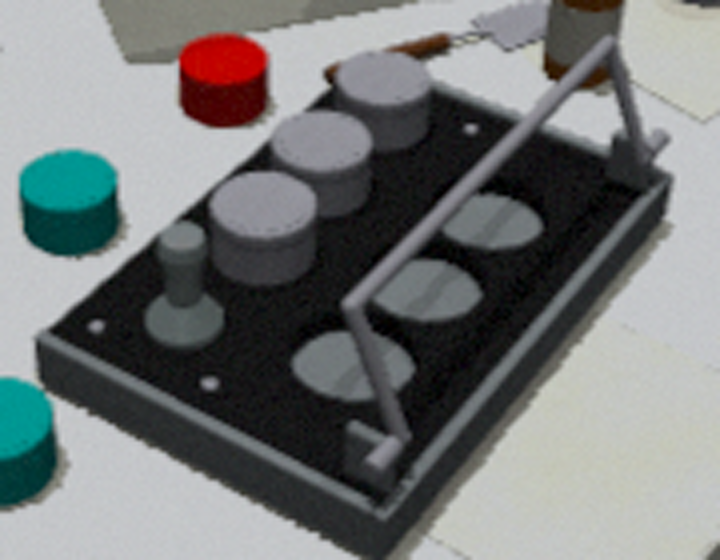

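Candidates for "tin" in the top view are:
- Red disc at (256,282), turquoise discs at (344,268) and (428,200): look-alikes on the table, rejected.
- Grey cans at (45,203) and (240,75): on the table, rejected.
- Grey tins on the deck at (243,212), (287,203) and (325,194): the real ones.

The muller is at (367,187), and the close crop confirms the choice.

```bash
python3 - <<'E'
from h import *
im=cv2.imread("pics/top0.png"); g=cv2.cvtColor(im,cv2.COLOR_BGR2GRAY); g=cv2.GaussianBlur(g,(3,3),0)
for (u,v) in [(243,212),(287,203),(325,194),(261,162),(299,156),(338,150)]: print(u,v,im[v+6,u])
T=[];W=[]
S=8
big=cv2.resize(g,None,fx=S,fy=S,interpolation=cv2.INTER_CUBIC)
def blob(u,v,th):
    m=(big>th).astype(np.uint8)
    n,l,st,ce=cv2.connectedComponentsWithStats(m)
    k=l[int((v+.5)*S),int((u+.5)*S)]
    mm=(l==k).astype(np.uint8)
    mm=cv2.morphologyEx(mm,cv2.MORPH_OPEN,np.ones((25,25)))
    c=max(cv2.findContours(mm,0,1)[0],key=cv2.contourArea)
    (x,y),(a,b),_=cv2.fitEllipse(cv2.convexHull(c)); return (x+.5)/S-.5,(y+.5)/S-.5,a/S,b/S
for (u,v) in [(243,212),(287,203),(325,194)]:
    e=blob(u,v,110); P=ray("top",e[0],e[1],101); T.append(P)
    d=np.linalg.norm(ray("top",e[0]+e[3]/2,e[1],101)-P)*2
    print("tin",np.round(e,2),P.round(1),"d",round(d,1))
for (u,v) in [(261,157),(299,150),(338,145)]:
    e=blob(u,v+0,62); P=ray("top",e[0],e[1],28); Q=ray("top",e[0],e[1],50); W.append(P)
    d=np.linalg.norm(ray("top",e[0]+e[3]/2,e[1],28)-P)*2
    print("well",np.round(e,2),P.round(1),Q.round(1),"d",round(d,1))
W=np.array(W);print(np.linalg.norm(np.diff(W[:,:2],axis=0),axis=1), np.arctan2(*(W[0]-W[2])[[0,1]]*[-1,1]))
for k,(u,v) in {"near L":(190+110/3.4,90+527/3.4),"near R":(190+715/3.4,90+432/3.4)}.items(): print(k,ray("top",u,v,50).round(1))
# muller foot
print("muller",ray("top",190+597/3.4,90+340/3.4,55).round(1))
# rod ends in scene: crop px (350,302),(610,42)
print("rod scene px",240+350/4,140+302/4,240+610/4,140+42/4)
E
```

```text
243 212 [155 144 146]
287 203 [159 150 152]
325 194 [160 148 151]
261 162 [123 119 117]
299 156 [128 122 119]
338 150 [127 122 117]
tin [242.98 211.22  32.52  33.5 ] [486.3 181.  101. ] d 83.8
tin [286.39 201.98  32.63  33.17] [503.5  71.6 101. ] d 83.3
tin [324.76 192.3   32.55  32.94] [522.6 -26.2 101. ] d 83.0
well [260.2  162.1   33.25  36.57] [634.1 143.6  28. ] [627.3 140.7  50. ] d 100.6
well [299.24 156.27  33.37  36.31] [644.4  35.6  28. ] [637.4  34.9  50. ] d 100.1
well [338.01 150.26  33.07  36.01] [655.3 -72.3  28. ] [648.1 -70.7  50. ] d 99.5
[108.53879414 108.41980988] 0.0979891670071818
near L [410.2 245.3  50. ]
near R [ 456.  -220.8   50. ]
muller [ 532.6 -135.5   55. ]
rod scene px 327.5 215.5 392.5 150.5
```

```bash
cat >> h.py <<'E'
from scipy.spatial.transform import Rotation as Ro
def plan(x,y,z,ang=None):
    """shift to world target in tool axes (after spin), spin to bring tool x to ang deg"""
    o=manip.get_obs(); R=Ro.from_rotvec(o["ee_rot"]).as_matrix(); p=o["ee_pos"]
    a=np.degrees(np.arctan2(R[1,0],R[0,0])); ang=a if ang is None else ang
    d=np.array([x,y,z])-p; c,s=np.cos(np.radians(ang)),np.sin(np.radians(ang))
    print("t",round(o["t"],2),"pos",p.round(1),"ang",round(a,1),"F",o["ft_force"].round(1),"open",round(float(o["opening"]),3),"q",o["joint_pos"].round(2))
    print("spin",round(-np.radians(ang-a),3),"dx",round(c*d[0]+s*d[1],1),"dy",round(s*d[0]-c*d[1],1),"dz",round(-d[2],1))
E
python3 - <<'E'
from h import *
plan(452,-1.4,160,70.7)
E
```

```text
t 0.1 pos [249.7 517.3 241.4] ang 64.2 F [ 0.5 -0.2  0.4] open 1.0 q [1.01 0.38 0.08 1.27 0.   1.46]
spin -0.113 dx -422.7 dy 362.4 dz 81.4
```

servo_tool(
  steps=[
    {"dx": 0,"dy": 0,"dz": 0,"spin": -0.113},
    {"dx": -30,"dy": 26,"dz": 5,"spin": 0},
    {"dx": -30,"dy": 26,"dz": 5,"spin": 0},
    {"dx": -30,"dy": 26,"dz": 5,"spin": 0},
    {"dx": -30,"dy": 26,"dz": 5,"spin": 0},
  ],
  jaw=0.53,
)

```text
t: 0.6
ee_pos: [308.5, 368.6, 221.6]
ee_rot: [2.562, 1.818, -0.001]
ft_force: [0.8, 0.4, 1.1]
opening: 0.469
```

servo_tool(
  steps=[
    {"dx": -30,"dy": 26,"dz": 5,"spin": 0},
    {"dx": -30,"dy": 26,"dz": 5,"spin": 0},
    {"dx": -30,"dy": 26,"dz": 5,"spin": 0},
    {"dx": -30,"dy": 26,"dz": 5,"spin": 0},
    {"dx": -30,"dy": 26,"dz": 5,"spin": 0},
  ],
)

```text
t: 1.1
ee_pos: [381.6, 184.1, 196.9]
ee_rot: [-2.562, -1.818, 0.0]
ft_force: [0.7, -0.0, -0.3]
opening: 0.472
```

servo_tool(
  steps=[
    {"dx": -30,"dy": 26,"dz": 5,"spin": 0},
    {"dx": -30,"dy": 26,"dz": 5,"spin": 0},
    {"dx": -30,"dy": 26,"dz": 5,"spin": 0},
    {"dx": -30,"dy": 26,"dz": 5,"spin": 0},
    {"dx": -30,"dy": 26,"dz": 5,"spin": 0},
  ],
)

```text
t: 1.6
ee_pos: [454.8, -0.4, 171.8]
ee_rot: [-2.562, -1.817, 0.0]
ft_force: [-0.1, 0.9, -0.1]
opening: 0.468
```

```bash
python3 - <<'E'
from h import *
plan(452,-1.4,67,70.7)
E
```

```text
t 1.6 pos [ 4.548e+02 -4.000e-01  1.718e+02] ang 70.7 F [-0.1  0.9 -0.1] open 0.468 q [-0.14  0.17 -0.38  1.02  0.    0.2 ]
spin -0.0 dx -1.8 dy -2.3 dz 104.8
```

servo_tool(
  steps=[
    {"dx": -2,"dy": -2,"dz": 30,"spin": 0},
    {"dx": 0,"dy": 0,"dz": 30,"spin": 0},
    {"dx": 0,"dy": 0,"dz": 30,"spin": 0},
    {"dx": 0,"dy": 0,"dz": 14,"spin": 0},
    {"dx": 0,"dy": 0,"dz": 0,"spin": 0},
  ],
)

```text
t: 2.1
ee_pos: [450.3, 0.1, 66.4]
ee_rot: [-2.56, -1.816, 0.005]
ft_force: [-0.1, 0.0, -0.1]
opening: 0.471
```

```bash
cat >> h.py <<'E'
def look(n):
    t=snapshot("top")[90:250,190:420]; s=snapshot("scene")[130:270,240:420]
    a=cv2.resize(t,(660,459),interpolation=cv2.INTER_CUBIC)
    cv2.imwrite(f"pics/{n}_t.png",a); cv2.imwrite(f"pics/{n}_s.png",cv2.resize(s,None,fx=3.6,fy=3.6,interpolation=cv2.INTER_CUBIC))
E
python3 - <<'E'
from h import *
look("a"); plan(651.7-.9436*49,-71.5+.331*49,67,70.7)
E
```

```text
t 2.2 pos [451.9  -0.   68.4] ang 70.7 F [ 0.6 -0.3 -0.3] open 0.468 q [-0.14  0.27 -0.55  0.75  0.    0.2 ]
spin 0.0 dx -1.4 dy 163.2 dz 1.4
```

View pics/a_t.png

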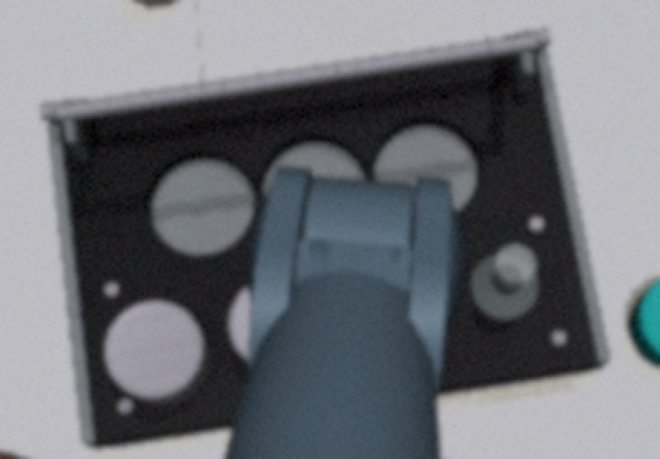

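View pics/a_s.png

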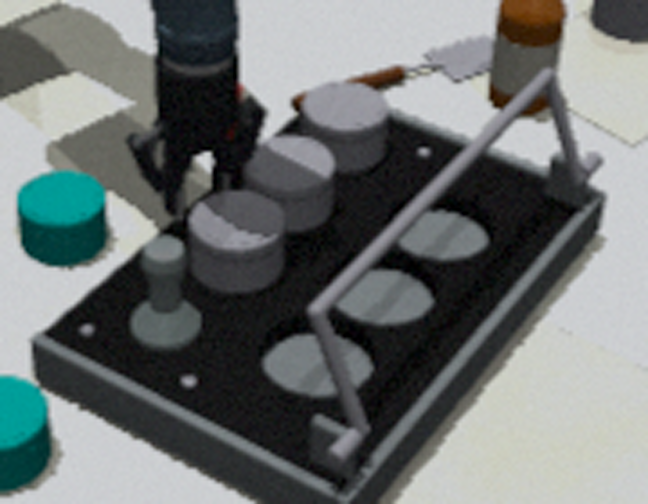

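servo_tool(
  steps=[
    {"dx": -1.4,"dy": 10,"dz": 1,"spin": 0},
    {"dx": 0,"dy": 10,"dz": 0,"spin": 0},
    {"dx": 0,"dy": 8,"dz": 0,"spin": 0},
    {"dx": 0,"dy": 8,"dz": 0,"spin": 0},
    {"dx": 0,"dy": 8,"dz": 0,"spin": 0},
  ],
)

```text
t: 2.7
ee_pos: [493.7, -16.0, 67.4]
ee_rot: [-2.562, -1.817, 0.0]
ft_force: [-1.0, 1.1, 1.3]
opening: 0.469
```

servo_tool(
  steps=[
    {"dx": 0,"dy": 10,"dz": 0,"spin": 0},
    {"dx": 0,"dy": 10,"dz": 0,"spin": 0},
    {"dx": 0,"dy": 10,"dz": 0,"spin": 0},
    {"dx": 0,"dy": 10,"dz": 0,"spin": 0},
    {"dx": 0,"dy": 10,"dz": 0,"spin": 0},
  ],
)

```text
t: 3.2
ee_pos: [541.3, -32.7, 67.2]
ee_rot: [-2.562, -1.818, -0.0]
ft_force: [-1.9, -0.3, 0.7]
opening: 0.47
```

```bash
python3 - <<'E'
from h import *
look("b"); plan(651.7-.9436*49,-71.5+.331*49,67,70.7)
E
```

```text
t 3.3 pos [542.9 -33.3  67.5] ang 70.7 F [0.  0.2 1. ] open 0.468 q [-0.18  0.43 -0.32  0.82 -0.    0.16]
spin -0.0 dx -0.1 dy 66.4 dz 0.5
```

View pics/b_s.png

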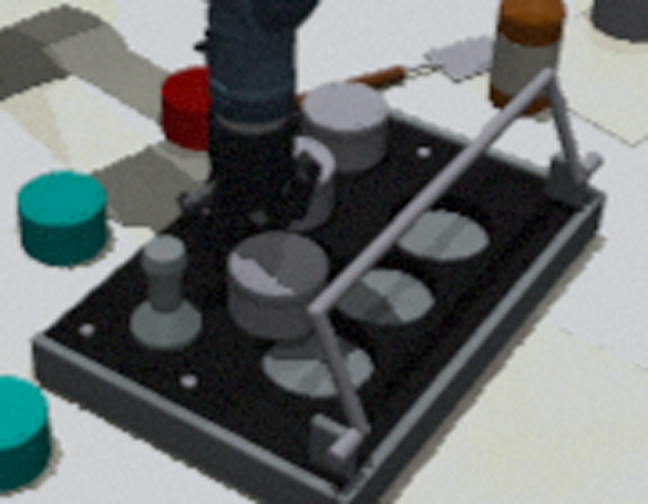

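```bash
python3 - <<'E'
from h import *
print(ray("scene",240+278/3.6,130+264/3.6,101).round(1), proj("scene",[589,-49.5,101]))
E
```

```text
[591.7 -49.9 101. ] [316.62642738 202.89470133]
```

servo_tool(
  steps=[
    {"dx": 0,"dy": 8,"dz": 0,"spin": 0},
    {"dx": 0,"dy": 8,"dz": 0,"spin": 0},
    {"dx": 0,"dy": 8,"dz": 0,"spin": 0},
    {"dx": 0,"dy": 8,"dz": 0,"spin": 0},
    {"dx": 0,"dy": 8,"dz": 0,"spin": 0},
  ],
)

```text
t: 3.8
ee_pos: [578.8, -45.9, 67.3]
ee_rot: [-2.562, -1.818, -0.0]
ft_force: [-1.9, 0.3, 1.1]
opening: 0.468
```

servo_tool(
  steps=[
    {"dx": 0,"dy": 6,"dz": 0,"spin": 0},
    {"dx": 0,"dy": 6,"dz": 0,"spin": 0},
    {"dx": 0,"dy": 6,"dz": 0,"spin": 0},
    {"dx": 0,"dy": 5,"dz": 0,"spin": 0},
    {"dx": 0,"dy": 3,"dz": 0,"spin": 0},
  ],
)

```text
t: 4.3
ee_pos: [603.4, -54.5, 67.3]
ee_rot: [2.562, 1.817, 0.001]
ft_force: [-1.1, -0.3, -0.6]
opening: 0.468
```

```bash
python3 - <<'E'
from h import *
look("c"); plan(651.7-.9436*49,-71.5+.331*49,67,70.7)
E
```

```text
t 4.4 pos [603.3 -54.5  67.2] ang 70.7 F [ 0.7 -0.6  0.2] open 0.471 q [-0.19  0.54 -0.13  0.9  -0.    0.14]
spin -0.0 dx -0.0 dy 2.3 dz 0.2
```

View pics/c_s.png

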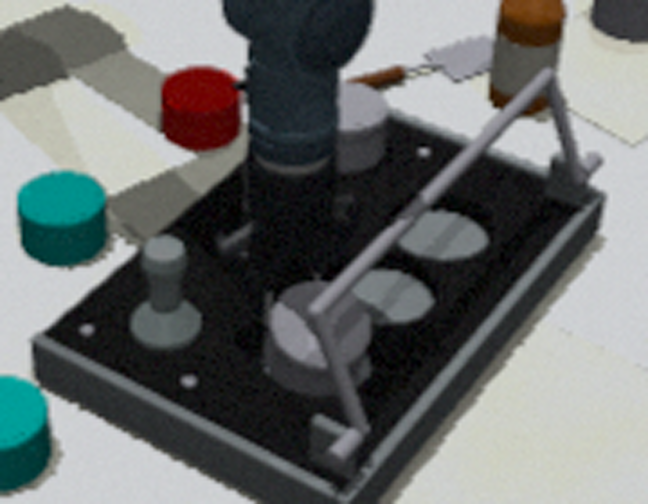

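```bash
python3 - <<'E'
from h import *
for z in (79,101):
  p=proj("scene",[651.7,-71.5,z]); print(z,(p-[240,130])*3.6)
a=cv2.imread("pics/c_s.png")[260:430,220:430]
cv2.imwrite("pics/c_z.png",cv2.resize(a,None,fx=3,fy=3))
E
```

```text
79 [315.64541456 326.21036811]
101 [316.73083334 307.03650244]
```

View pics/c_z.png

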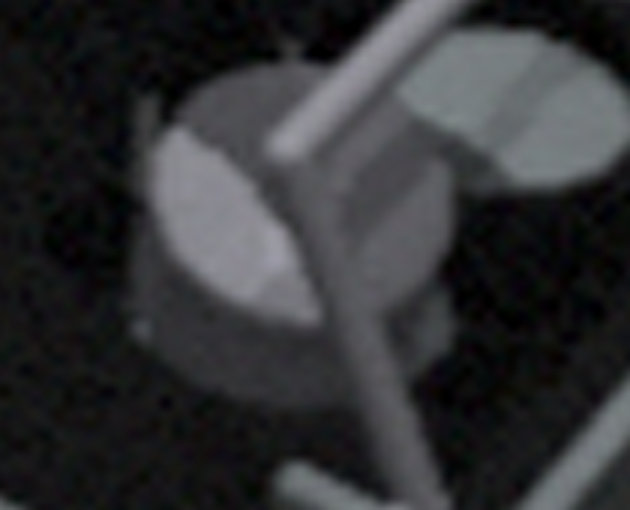

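servo_tool(
  steps=[
    {"dx": 0,"dy": 2,"dz": 0,"spin": 0},
    {"dx": 0,"dy": 2,"dz": 0,"spin": 0},
    {"dx": 0,"dy": 0,"dz": 0,"spin": 0},
    {"dx": 0,"dy": 0,"dz": 0,"spin": 0},
    {"dx": 0,"dy": 0,"dz": 0,"spin": 0},
  ],
)

```text
t: 4.9
ee_pos: [606.7, -55.6, 67.4]
ee_rot: [2.562, 1.818, 0.001]
ft_force: [-0.5, -0.2, -0.7]
opening: 0.471
```

```bash
python3 - <<'E'
from h import *
look("d"); plan(651.7-.9436*49,-71.5+.331*49,67,70.7)
a=cv2.imread("pics/d_s.png")[260:430,220:430]
cv2.imwrite("pics/d_z.png",cv2.resize(a,None,fx=3,fy=3))
E
```

```text
t 5.0 pos [606.7 -55.6  67.4] ang 70.7 F [-0.6 -0.5 -0.4] open 0.474 q [-0.2   0.55 -0.12  0.9   0.    0.14]
spin 0.0 dx -0.1 dy -1.2 dz 0.4
```

View pics/d_z.png

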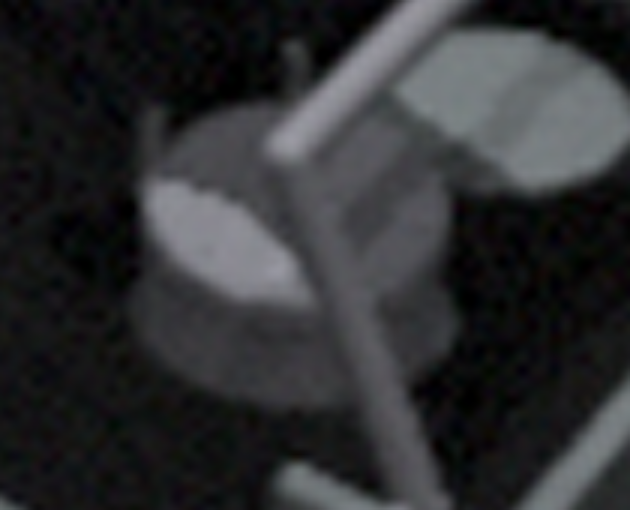

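Tin2 has dropped flat into the right well: its top is at crop (319,328), where (316,326) is expected. Backing off and moving behind tin1.

servo_tool(
  steps=[
    {"dx": 0,"dy": -15,"dz": 0,"spin": 0},
    {"dx": 0,"dy": -25,"dz": -20,"spin": 0},
    {"dx": 0,"dy": -30,"dz": -30,"spin": 0},
    {"dx": 0,"dy": -30,"dz": -30,"spin": 0},
    {"dx": 0,"dy": -30,"dz": -20,"spin": -0.078},
  ],
)

```text
t: 5.5
ee_pos: [483.8, -12.5, 169.4]
ee_rot: [2.486, 1.917, 0.003]
ft_force: [0.7, 0.6, 0.4]
opening: 0.469
```

```bash
python3 - <<'E'
from h import *
plan(431,90.8,160,75.2)
E
```

```text
t 5.5 pos [483.8 -12.5 169.4] ang 75.3 F [0.7 0.6 0.4] open 0.469 q [-0.16  0.23 -0.32  1.02  0.    0.1 ]
spin 0.001 dx 86.4 dy -77.5 dz 9.4
```

servo_tool(
  steps=[
    {"dx": 30,"dy": -26,"dz": 0,"spin": 0},
    {"dx": 30,"dy": -26,"dz": 0,"spin": 0},
    {"dx": 26,"dy": -23,"dz": 0,"spin": 0},
    {"dx": 0,"dy": 0,"dz": 35,"spin": 0},
    {"dx": 0,"dy": 0,"dz": 35,"spin": 0},
  ],
)

```text
t: 6.0
ee_pos: [434.8, 90.8, 98.0]
ee_rot: [2.485, 1.917, 0.007]
ft_force: [-0.9, -1.2, 0.4]
opening: 0.469
```

```bash
python3 - <<'E'
from h import *
look("e"); plan(431,90.8,67,75.2)
E
```

```text
t 6.1 pos [429.5  89.8  94.1] ang 75.2 F [-0.9 -0.6 -0.2] open 0.472 q [ 0.06  0.22 -0.54  0.81 -0.    0.32]
spin 0.0 dx 1.4 dy 1.1 dz 27.1
```

View pics/e_s.png

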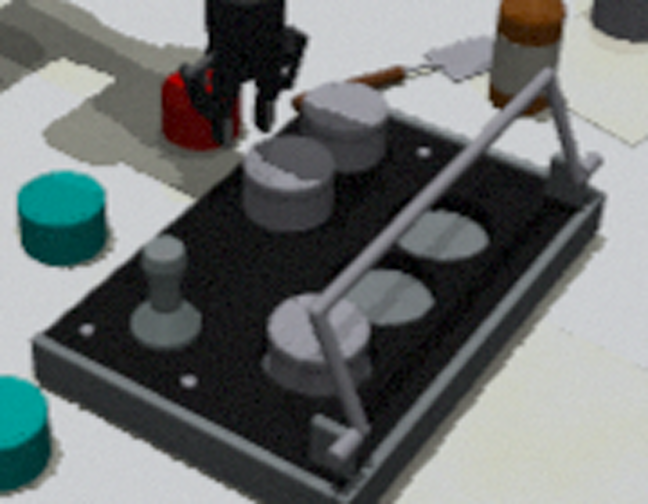

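View pics/e_t.png

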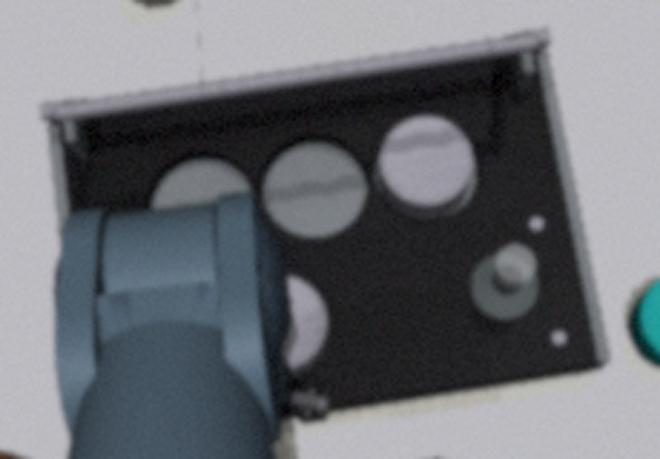

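servo_tool(
  steps=[
    {"dx": 1.4,"dy": 1,"dz": 27,"spin": 0},
    {"dx": 0,"dy": 10,"dz": 0,"spin": 0},
    {"dx": 0,"dy": 10,"dz": 0,"spin": 0},
    {"dx": 0,"dy": 8,"dz": 0,"spin": 0},
    {"dx": 0,"dy": 8,"dz": 0,"spin": 0},
  ],
)

```text
t: 6.6
ee_pos: [471.3, 81.3, 71.7]
ee_rot: [2.489, 1.915, 0.003]
ft_force: [-2.2, 0.2, 1.5]
opening: 0.469
```

servo_tool(
  steps=[
    {"dx": 0,"dy": 10,"dz": 0,"spin": 0},
    {"dx": 0,"dy": 10,"dz": 0,"spin": 0},
    {"dx": 0,"dy": 10,"dz": 0,"spin": 0},
    {"dx": 0,"dy": 10,"dz": 0,"spin": 0},
    {"dx": 0,"dy": 10,"dz": 0,"spin": 0},
  ],
)

```text
t: 7.1
ee_pos: [518.6, 68.6, 70.3]
ee_rot: [-2.489, -1.916, 0.0]
ft_force: [-1.0, 0.6, 1.9]
opening: 0.467
```

```bash
python3 - <<'E'
from h import *
look("f"); plan(593.5,47.8,67,75.2)
e=manip.get_obs()["ee_pos"]; X=e+49*np.array([.967,-.2555,0]); X[2]=101; print(X,(proj("scene",X)-[240,130])*3.6)
E
```

```text
t 7.2 pos [520.2  68.3  70.5] ang 75.1 F [-0.  -0.3 -0.5] open 0.465 q [ 0.01  0.39 -0.36  0.81 -0.    0.27]
spin -0.001 dx -1.1 dy 76.1 dz 3.5
[567.58530947  55.76131189 101.        ] [330.58970834 196.32987786]
```

View pics/f_s.png

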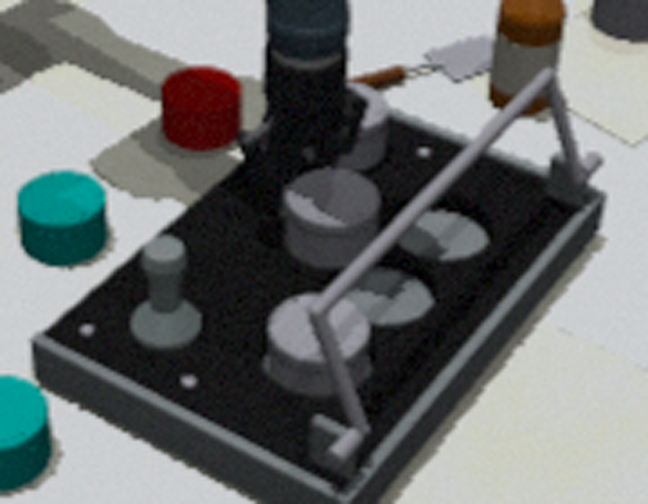

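servo_tool(
  steps=[
    {"dx": -1,"dy": 10,"dz": 3,"spin": 0},
    {"dx": 0,"dy": 10,"dz": 0,"spin": 0},
    {"dx": 0,"dy": 10,"dz": 0,"spin": 0},
    {"dx": 0,"dy": 8,"dz": 0,"spin": 0},
    {"dx": 0,"dy": 8,"dz": 0,"spin": 0},
  ],
)

```text
t: 7.7
ee_pos: [562.8, 55.8, 67.2]
ee_rot: [-2.49, -1.916, -0.0]
ft_force: [-0.4, -0.4, 0.8]
opening: 0.468
```

servo_tool(
  steps=[
    {"dx": 0,"dy": 7,"dz": 0,"spin": 0},
    {"dx": 0,"dy": 7,"dz": 0,"spin": 0},
    {"dx": 0,"dy": 7,"dz": 0,"spin": 0},
    {"dx": 0,"dy": 6,"dz": 0,"spin": 0},
    {"dx": 0,"dy": 4,"dz": 0,"spin": 0},
  ],
)

```text
t: 8.2
ee_pos: [592.7, 47.9, 67.3]
ee_rot: [2.49, 1.916, 0.0]
ft_force: [-0.9, 0.2, 0.7]
opening: 0.472
```

servo_tool(
  steps=[
    {"dx": 0,"dy": 2,"dz": 0,"spin": 0},
    {"dx": 0,"dy": 0,"dz": 0,"spin": 0},
    {"dx": 0,"dy": 0,"dz": 0,"spin": 0},
    {"dx": 0,"dy": 0,"dz": 0,"spin": 0},
    {"dx": 0,"dy": 0,"dz": 0,"spin": 0},
  ],
)

```text
t: 8.7
ee_pos: [593.9, 47.6, 67.4]
ee_rot: [2.489, 1.916, 0.0]
ft_force: [-0.1, -0.4, 0.2]
opening: 0.47
```

```bash
python3 - <<'E'
from h import *
look("g"); plan(593.5,47.8,67,75.2)
print((proj("scene",[640.9,35.3,79])-[240,130])*3.6)
E
```

```text
t 8.8 pos [593.9  47.7  67.4] ang 75.2 F [ 0.1  0.4 -0.2] open 0.471 q [-0.03  0.52 -0.16  0.89  0.    0.23]
spin -0.0 dx 0.0 dy -0.4 dz 0.4
[379.96018855 259.53392363]
```

View pics/g_s.png

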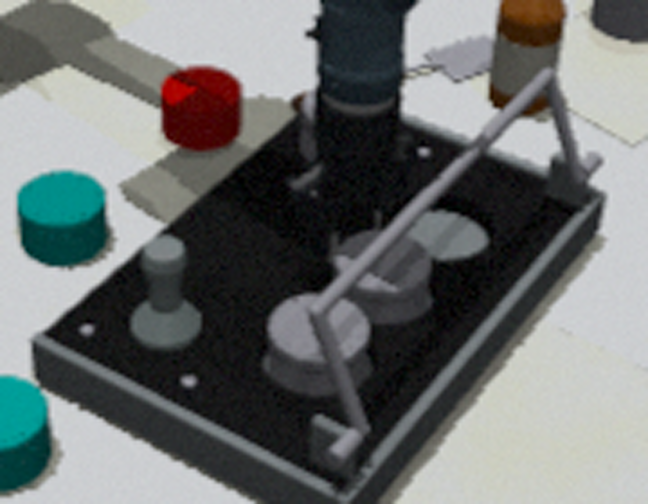

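Tin1 is down in the middle well: its top is at (382,262), where (380,260) is expected. Tin0 is next.

servo_tool(
  steps=[
    {"dx": 0,"dy": -15,"dz": 0,"spin": 0},
    {"dx": 0,"dy": -25,"dz": -20,"spin": 0},
    {"dx": 0,"dy": -30,"dz": -30,"spin": 0},
    {"dx": 10,"dy": -35,"dz": -30,"spin": 0},
    {"dx": 20,"dy": -35,"dz": -10,"spin": 0},
  ],
)

```text
t: 9.3
ee_pos: [466.9, 112.4, 160.3]
ee_rot: [2.49, 1.912, 0.007]
ft_force: [0.3, 0.8, -0.0]
opening: 0.472
```

```bash
python3 - <<'E'
from h import *
look("i"); plan(413.9,200.5,150,75.0)
print((proj("scene",[640.9,35.3,79])-[240,130])*3.6,(proj("scene",[486.3,181,101])-[240,130])*3.6)
E
```

```text
t 9.4 pos [463.8 114.7 159.2] ang 75.4 F [-0.4 -0.8 -0.1] open 0.469 q [ 0.11  0.23 -0.35  0.99  0.    0.36]
spin 0.007 dx 70.0 dy -70.4 dz 9.2
[379.96018855 259.53392363] [343.35915961 104.41896787]
```

View pics/i_s.png

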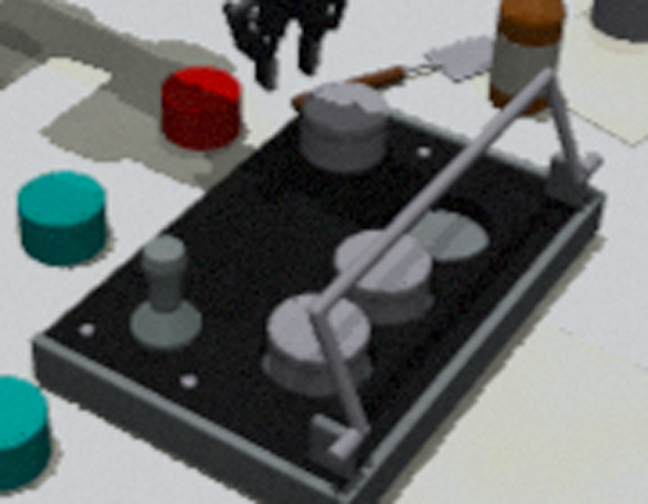

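```bash
python3 - <<'E'
from h import *
print(ray("top",256,282,51))
E
```

```text
[311.42117275 160.9368778   51.        ]
```

servo_tool(
  steps=[
    {"dx": 24,"dy": -24,"dz": 0,"spin": 0.007},
    {"dx": 24,"dy": -24,"dz": 0,"spin": 0},
    {"dx": 22,"dy": -22,"dz": 9,"spin": 0},
    {"dx": 0,"dy": 0,"dz": 40,"spin": 0},
    {"dx": 0,"dy": 0,"dz": 0,"spin": 0},
  ],
)

```text
t: 9.9
ee_pos: [413.3, 197.5, 104.5]
ee_rot: [-2.493, -1.908, 0.012]
ft_force: [-1.5, -0.2, 0.2]
opening: 0.469
```

```bash
python3 - <<'E'
from h import *
plan(413.9,200.5,67,75.0)
E
```

```text
t 9.9 pos [413.3 197.5 104.5] ang 74.9 F [-1.5 -0.2  0.2] open 0.469 q [ 0.31  0.25 -0.48  0.85 -0.    0.57]
spin -0.002 dx 3.0 dy -0.2 dz 37.5
```

servo_tool(
  steps=[
    {"dx": 3,"dy": 0,"dz": 36,"spin": 0},
    {"dx": 0,"dy": 10,"dz": 0,"spin": 0},
    {"dx": 0,"dy": 10,"dz": 0,"spin": 0},
    {"dx": 0,"dy": 8,"dz": 0,"spin": 0},
    {"dx": 0,"dy": 8,"dz": 0,"spin": 0},
  ],
)

```text
t: 10.4
ee_pos: [454.5, 191.4, 73.8]
ee_rot: [2.497, 1.906, 0.003]
ft_force: [-1.6, 0.1, 1.5]
opening: 0.469
```

servo_tool(
  steps=[
    {"dx": 0,"dy": 10,"dz": 0,"spin": 0},
    {"dx": 0,"dy": 10,"dz": 0,"spin": 0},
    {"dx": 0,"dy": 10,"dz": 0,"spin": 0},
    {"dx": 0,"dy": 10,"dz": 0,"spin": 0},
    {"dx": 0,"dy": 10,"dz": 0,"spin": 0},
  ],
)

```text
t: 10.9
ee_pos: [501.4, 178.3, 72.4]
ee_rot: [-2.496, -1.908, -0.0]
ft_force: [-2.1, -0.7, 2.2]
opening: 0.47
```

```bash
python3 - <<'E'
from h import *
look("j"); plan(583.4,154.9,67,75.0)
e=manip.get_obs()["ee_pos"]; X=e+49*np.array([.9658,-.2595,0]); X[2]=101; print(X,(proj("scene",X)-[240,130])*3.6)
E
```

```text
t 11.0 pos [503.  178.2  72.5] ang 74.7 F [0.7 0.5 0.3] open 0.471 q [ 0.22  0.41 -0.34  0.82 -0.    0.49]
spin -0.005 dx -1.7 dy 83.7 dz 5.5
[550.3268205  165.44830003 101.        ] [386.11324026 136.40323266]
```

View pics/j_s.png

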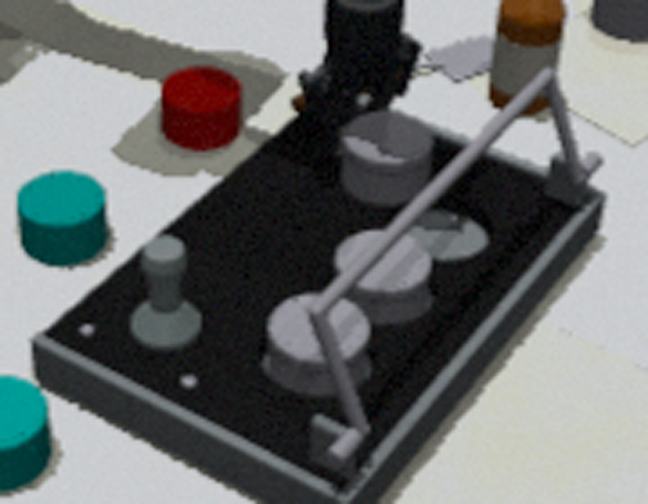

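servo_tool(
  steps=[
    {"dx": -1.5,"dy": 10,"dz": 3,"spin": -0.005},
    {"dx": 0,"dy": 10,"dz": 2,"spin": 0},
    {"dx": 0,"dy": 10,"dz": 0,"spin": 0},
    {"dx": 0,"dy": 10,"dz": 0,"spin": 0},
    {"dx": 0,"dy": 10,"dz": 0,"spin": 0},
  ],
)

```text
t: 11.5
ee_pos: [549.5, 163.8, 67.1]
ee_rot: [2.492, 1.913, -0.0]
ft_force: [-1.4, 0.9, 0.6]
opening: 0.479
```

servo_tool(
  steps=[
    {"dx": 0,"dy": 7,"dz": 0,"spin": 0},
    {"dx": 0,"dy": 7,"dz": 0,"spin": 0},
    {"dx": 0,"dy": 7,"dz": 0,"spin": 0},
    {"dx": 0,"dy": 7,"dz": 0,"spin": 0},
    {"dx": 0,"dy": 5,"dz": 0,"spin": 0},
  ],
)

```text
t: 12.0
ee_pos: [581.5, 155.5, 67.4]
ee_rot: [2.491, 1.913, 0.001]
ft_force: [-0.8, -0.2, -0.7]
opening: 0.472
```

servo_tool(
  steps=[
    {"dx": 0,"dy": 2,"dz": 0,"spin": 0},
    {"dx": 0,"dy": 0,"dz": 0,"spin": 0},
    {"dx": 0,"dy": 0,"dz": 0,"spin": 0},
    {"dx": 0,"dy": 0,"dz": 0,"spin": 0},
    {"dx": 0,"dy": 0,"dz": 0,"spin": 0},
  ],
)

```text
t: 12.5
ee_pos: [582.3, 155.2, 67.4]
ee_rot: [2.491, 1.914, 0.0]
ft_force: [0.9, -0.1, -0.4]
opening: 0.471
```

```bash
python3 - <<'E'
from h import *
look("k"); plan(583.4,154.9,67,75.0)
print((proj("scene",[630.7,142.2,79])-[240,130])*3.6)
E
```

```text
t 12.6 pos [582.3 155.2  67.4] ang 75.1 F [-0.1 -0.7  0.4] open 0.464 q [ 0.16  0.54 -0.14  0.9   0.    0.42]
spin 0.001 dx -0.0 dy 1.1 dz 0.4
[438.72792952 199.42565825]
```

View pics/k_s.png

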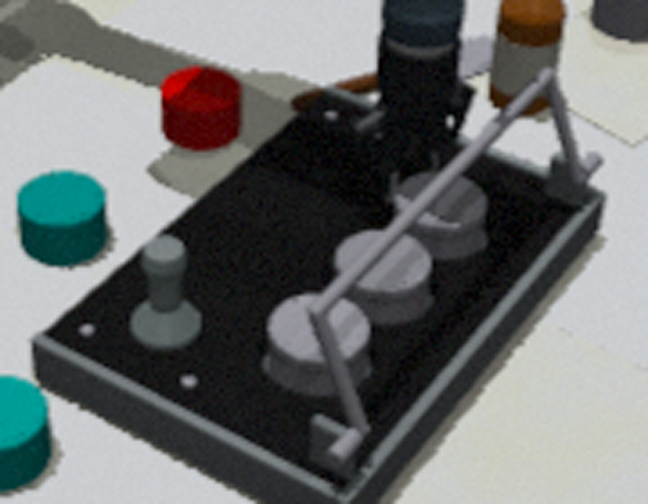

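servo_tool(
  steps=[
    {"dx": 0,"dy": -15,"dz": 0,"spin": 0},
    {"dx": 0,"dy": -25,"dz": -20,"spin": 0},
    {"dx": 0,"dy": -30,"dz": -30,"spin": 0},
    {"dx": 0,"dy": -35,"dz": -30,"spin": 0},
    {"dx": 0,"dy": -35,"dz": -30,"spin": 0},
  ],
)

```text
t: 13.1
ee_pos: [445.8, 191.4, 178.3]
ee_rot: [-2.492, -1.913, -0.0]
ft_force: [0.1, -0.1, 0.0]
opening: 0.471
```

servo_tool(
  steps=[
    {"dx": 10,"dy": -35,"dz": -30,"spin": 0},
    {"dx": 30,"dy": -10,"dz": -30,"spin": 0},
    {"dx": 30,"dy": 0,"dz": 0,"spin": 0},
    {"dx": 0,"dy": 0,"dz": 0,"spin": 0},
    {"dx": 0,"dy": 0,"dz": 0,"spin": 0},
  ],
)

```text
t: 13.6
ee_pos: [421.4, 270.6, 237.1]
ee_rot: [2.49, 1.915, -0.001]
ft_force: [-0.2, -0.6, 0.3]
opening: 0.47
```

```bash
python3 - <<'E'
from h import *
look("l"); plan(583.4,154.9,67,75.0)
for w in ([630.7,142.2,79],[640.9,35.3,79],[651.7,-71.5,79]):
  print((proj("top",w)-[190,90])*2.87)
E
```

```text
t 13.7 pos [421.1 269.6 236.7] ang 75.0 F [ 0.7 -0.4 -0.8] open 0.466 q [ 0.44  0.23 -0.14  1.2  -0.    0.7 ]
spin 0.0 dx -68.8 dy 186.4 dz 169.7
[195.29411291 194.25023283]
[311.45651803 176.93484916]
[426.85847152 159.09499833]
```

View pics/l_t.png

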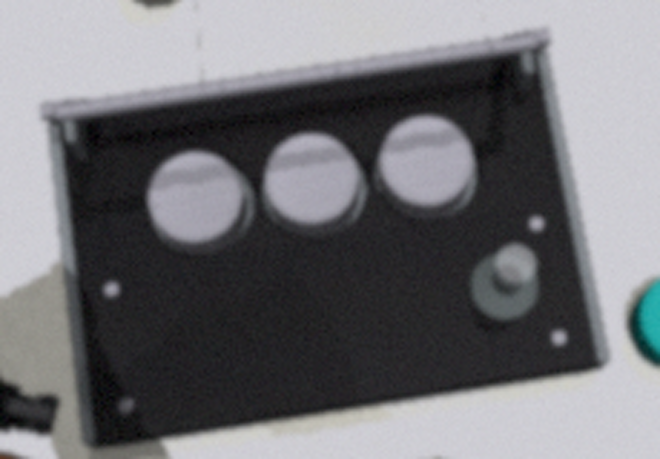

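View pics/l_s.png

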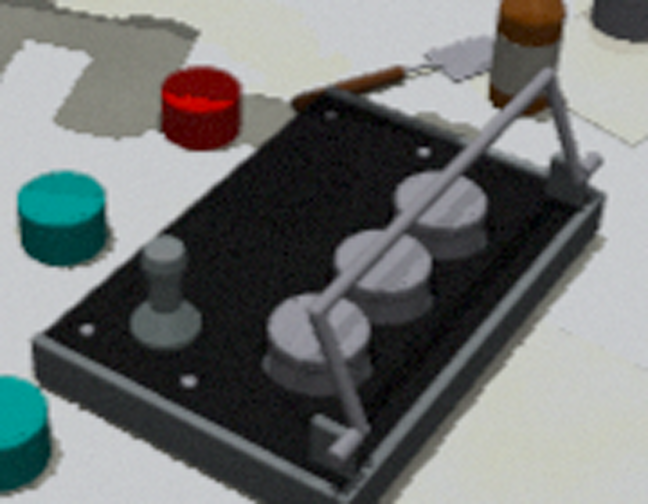

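```bash
python3 - <<'E'
from h import *
O=np.array([571.2,28.4]); ex=np.array([.9952,.0977]); ey=np.array([-.0977,.9952])
for q in (.9,.95,1,1.05,1.1,1.15,1.2):
  l=165-110*np.cos(q); z=91+110*np.sin(q); r=[]
  for y in (198,-198):
    X=np.r_[O+l*ex+y*ey,z]; r+=list((proj("scene",X)-[240,130])*3.6)+list((proj("top",X)-[190,90])*2.87)
  print(q,np.r_[O+l*ex,z].round(0),np.round(r))
E
```

```text
0.9 [667.  38. 177.] [520.  78.  67. 145. 286. 311. 534.  75.]
0.95 [672.  38. 180.] [525.  77.  65. 139. 291. 311. 533.  69.]
1 [676.  39. 184.] [530.  76.  63. 133. 296. 310. 533.  62.]
1.05 [681.  39. 186.] [535.  75.  62. 126. 301. 309. 532.  56.]
1.1 [686.  40. 189.] [540.  74.  61. 120. 307. 309. 531.  49.]
1.15 [691.  40. 191.] [545.  74.  59. 113. 312. 310. 531.  42.]
1.2 [696.  41. 194.] [550.  73.  58. 106. 318. 310. 530.  36.]
```

Tins sit in all three wells (top view tops at (195,197), (312,179), (427,161), each within about 1 raw px of the well projections). The rod ends at scene crop (548,75) and (315,308) give a bar angle of about 1.17. Next I turn the jaws across the rod.

servo_tool(
  steps=[
    {"dx": 0,"dy": 0,"dz": -8,"spin": 0.149},
    {"dx": 0,"dy": 0,"dz": -8,"spin": 0.149},
    {"dx": 0,"dy": 0,"dz": -8,"spin": 0.149},
    {"dx": 0,"dy": 0,"dz": 0,"spin": 0.149},
    {"dx": 0,"dy": 0,"dz": 0,"spin": 0.149},
  ],
  jaw=0.72,
)

```text
t: 14.2
ee_pos: [421.6, 269.2, 261.1]
ee_rot: [3.02, 0.864, -0.001]
ft_force: [-0.3, -0.3, -0.9]
opening: 0.28
```

servo_tool(
  steps=[
    {"dx": 0,"dy": 0,"dz": 0,"spin": 0.149},
    {"dx": 0,"dy": 0,"dz": 0,"spin": 0.149},
    {"dx": 0,"dy": 0,"dz": 0,"spin": 0.149},
    {"dx": 0,"dy": 0,"dz": 0,"spin": 0.02},
    {"dx": 0,"dy": 0,"dz": 0,"spin": 0},
  ],
)

```text
t: 14.7
ee_pos: [421.5, 269.6, 260.9]
ee_rot: [3.137, 0.156, -0.001]
ft_force: [-0.5, 0.4, 0.2]
opening: 0.282
```

```bash
python3 - <<'E'
from h import *
plan(693,40.3,250,5.6)
E
```

```text
t 14.7 pos [421.5 269.6 260.9] ang 5.7 F [-0.5  0.4  0.2] open 0.282 q [ 0.44  0.22 -0.09  1.26 -0.    1.91]
spin 0.002 dx 247.8 dy 254.7 dz 10.9
```

servo_tool(
  steps=[
    {"dx": 27,"dy": 28,"dz": 0,"spin": 0},
    {"dx": 27,"dy": 28,"dz": 0,"spin": 0},
    {"dx": 27,"dy": 28,"dz": 0,"spin": 0},
    {"dx": 27,"dy": 28,"dz": 0,"spin": 0},
    {"dx": 27,"dy": 28,"dz": 0,"spin": 0},
  ],
)

```text
t: 15.2
ee_pos: [570.6, 142.8, 261.1]
ee_rot: [-3.138, -0.157, 0.0]
ft_force: [0.2, -0.6, 1.1]
opening: 0.281
```

servo_tool(
  steps=[
    {"dx": 27,"dy": 28,"dz": 0,"spin": 0},
    {"dx": 27,"dy": 28,"dz": 0,"spin": 0},
    {"dx": 27,"dy": 28,"dz": 0,"spin": 0},
    {"dx": 27,"dy": 28,"dz": 10,"spin": 0},
    {"dx": 3,"dy": 2,"dz": 0,"spin": 0},
  ],
)

```text
t: 15.7
ee_pos: [693.1, 37.6, 247.7]
ee_rot: [3.137, 0.15, -0.005]
ft_force: [-0.3, -0.1, -0.6]
opening: 0.28
```

```bash
python3 - <<'E'
from h import *
look("m"); plan(693,40.3,184,5.6)
E
```

```text
t 15.8 pos [691.4  40.6 249.8] ang 5.6 F [-1.3  0.7  0.2] open 0.278 q [-0.03  0.65  0.55  1.47  0.    1.44]
spin -0.0 dx 1.6 dy 0.5 dz 65.8
```

View pics/m_s.png

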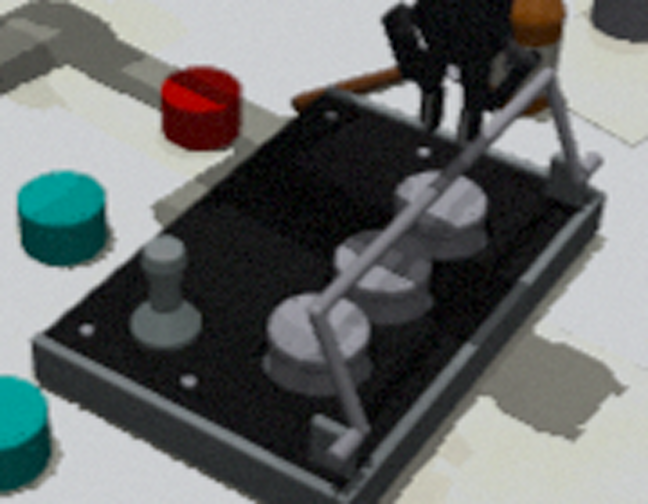

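```bash
python3 - <<'E'
from h import *
for X in ([691.4,40.6,239],[691.4,40.6,192],[691.4,40.6,173],[693,40,192],[688,40,190],[698,40.5,194]): print(X,(proj("scene",X)-[240,130])*3.6,(proj("top",X)-[190,90])*2.87)
a=cv2.imread("pics/m_s.png")[0:240,340:600]
cv2.imwrite("pics/m_z.png",cv2.resize(a,None,fx=3,fy=2.5))
E
```

```text
[691.4, 40.6, 239] [446.57751374 133.96452328] [291.97027595  52.61141228]
[691.4, 40.6, 192] [441.30477547 179.49627604] [295.59567997  76.37136176]
[691.4, 40.6, 173] [439.2398391 197.3276509] [296.96486985  85.344674  ]
[693, 40, 192] [442.47044687 180.59299067] [296.2270945   74.52431949]
[688, 40, 190] [437.34153786 180.08448457] [296.65422233  81.12665349]
[698, 40.5, 194] [447.96846739 180.83003028] [295.19730197  67.94268498]
```

View pics/m_z.png

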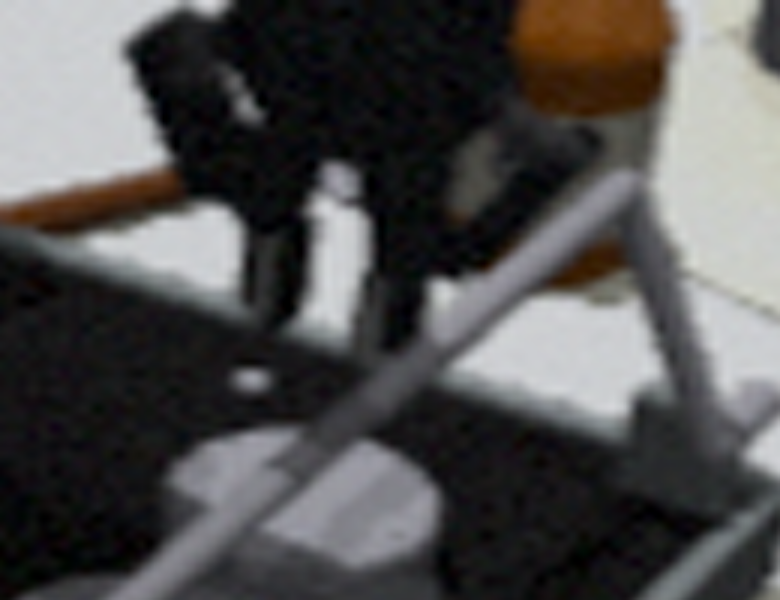

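servo_tool(
  steps=[
    {"dx": 0,"dy": 0,"dz": 15,"spin": 0},
    {"dx": 0,"dy": 0,"dz": 15,"spin": 0},
    {"dx": 0,"dy": 0,"dz": 12,"spin": 0},
    {"dx": 0,"dy": 0,"dz": 12,"spin": 0},
    {"dx": 0,"dy": 0,"dz": 12,"spin": 0},
  ],
)

```text
t: 16.3
ee_pos: [690.8, 42.7, 185.5]
ee_rot: [-3.137, -0.157, -0.001]
ft_force: [0.1, -0.1, 0.0]
opening: 0.279
```

```bash
python3 - <<'E'
from h import *
look("n"); plan(691,40.3,184,5.6)
a=cv2.imread("pics/n_s.png")[0:240,340:600]
cv2.imwrite("pics/n_z.png",cv2.resize(a,None,fx=3,fy=2.5))
E
```

```text
t 16.4 pos [689.8  42.4 183.5] ang 5.7 F [-0.1 -0.5 -0.9] open 0.282 q [-0.03  0.65  0.37  1.3   0.    1.44]
spin 0.001 dx 1.0 dy 2.2 dz -0.5
```

View pics/n_z.png

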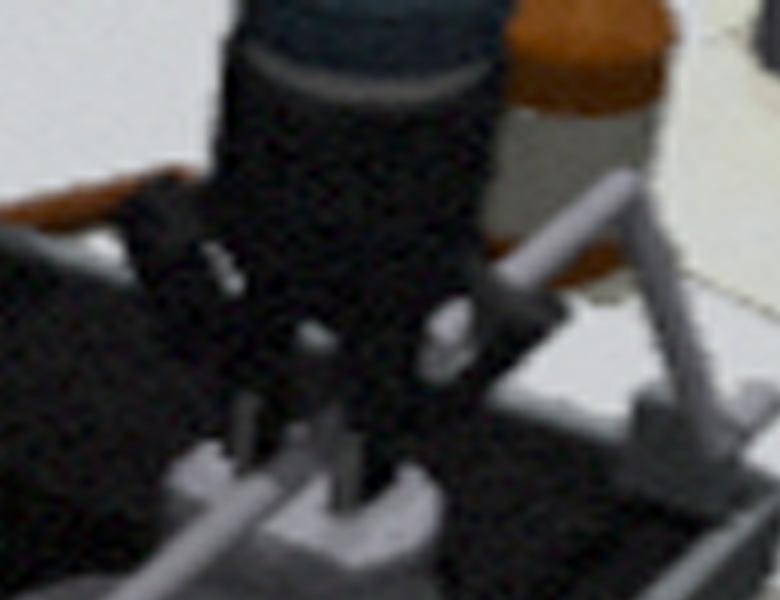

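servo_tool(
  steps=[
    {"dx": -5,"dy": 0,"dz": 0,"spin": 0},
    {"dx": -12,"dy": 0,"dz": 6,"spin": 0},
    {"dx": -11,"dy": 0,"dz": 7,"spin": 0},
    {"dx": -10,"dy": 0,"dz": 8,"spin": 0},
    {"dx": 0,"dy": 0,"dz": 0,"spin": 0},
  ],
)

```text
t: 16.9
ee_pos: [652.8, 38.1, 164.5]
ee_rot: [-3.138, -0.154, -0.0]
ft_force: [-0.8, -0.4, -0.3]
opening: 0.279
```

servo_tool(
  steps=[
    {"dx": -9,"dy": 0,"dz": 10,"spin": 0},
    {"dx": -8,"dy": 0,"dz": 11,"spin": 0},
    {"dx": -6,"dy": 0,"dz": 12,"spin": 0},
    {"dx": 0,"dy": 0,"dz": 0,"spin": 0},
    {"dx": 0,"dy": 0,"dz": 0,"spin": 0},
  ],
)

```text
t: 17.4
ee_pos: [631.3, 35.7, 132.1]
ee_rot: [3.138, 0.154, 0.001]
ft_force: [0.5, -0.3, -1.2]
opening: 0.28
```

```bash
python3 - <<'E'
from h import *
look("o"); plan(691,40.3,184,5.6)
O=np.array([571.2,28.4]); ex=np.array([.9952,.0977]); ey=np.array([-.0977,.9952])
for q in (0,.2,.4,.5,.6,.7,.8):
  l=165-110*np.cos(q); z=91+110*np.sin(q); r=[]
  for y in (198,-198):
    X=np.r_[O+l*ex+y*ey,z]; r+=list((proj("scene",X)-[240,130])*3.6)
  print(q,np.r_[O+l*ex,z].round(0),np.round(r))
E
```

```text
t 17.5 pos [631.3  35.7 132.2] ang 5.6 F [ 1.3  0.4 -0.3] open 0.281 q [-0.04  0.54  0.05  1.08 -0.    1.43]
spin 0.0 dx 59.8 dy 1.3 dz -51.8
0 [626.  34.  91.] [471. 138. 240. 370.]
0.2 [628.  34. 113.] [476. 120. 243. 352.]
0.4 [635.  35. 134.] [484. 105. 250. 336.]
0.5 [639.  35. 144.] [490.  98. 255. 329.]
0.6 [645.  36. 153.] [496.  92. 261. 323.]
0.7 [652.  36. 162.] [503.  86. 269. 318.]
0.8 [659.  37. 170.] [511.  82. 277. 314.]
```

View pics/o_s.png

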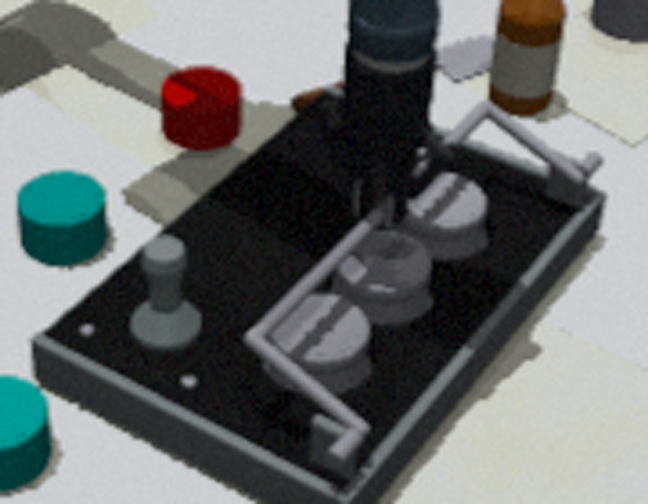

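servo_tool(
  steps=[
    {"dx": 4,"dy": 0,"dz": -15,"spin": 0},
    {"dx": 0,"dy": 0,"dz": -20,"spin": 0},
    {"dx": 0,"dy": 0,"dz": -15,"spin": 0},
    {"dx": 0,"dy": 0,"dz": 0,"spin": 0},
    {"dx": 0,"dy": 0,"dz": 0,"spin": 0},
  ],
)

```text
t: 18.0
ee_pos: [634.8, 36.2, 181.6]
ee_rot: [3.138, 0.154, 0.001]
ft_force: [-0.1, 0.6, -0.8]
opening: 0.278
```

servo_tool(
  steps=[
    {"dx": 0,"dy": 0,"dz": 0,"spin": 0},
    {"dx": 0,"dy": 0,"dz": 0,"spin": 0},
    {"dx": 0,"dy": 0,"dz": 0,"spin": 0},
    {"dx": 0,"dy": 0,"dz": 0,"spin": 0},
    {"dx": 0,"dy": 0,"dz": 0,"spin": 0},
  ],
  jaw=1.0,
  grip_force=30,
)

```text
t: 18.5
ee_pos: [634.5, 36.2, 181.0]
ee_rot: [-3.138, -0.154, 0.001]
ft_force: [-0.3, -0.2, 0.1]
opening: 0.004
```

```bash
python3 - <<'E'
from h import *
look("p"); plan(635,35.4,157,5.6)
E
```

```text
t 18.6 pos [634.6  36.2 181.2] ang 5.6 F [-0.2 -0.6 -0.5] open 0.001 q [-0.04  0.52  0.15  1.2   0.    1.43]
spin 0.0 dx 0.3 dy 0.8 dz 24.2
```

View pics/p_s.png

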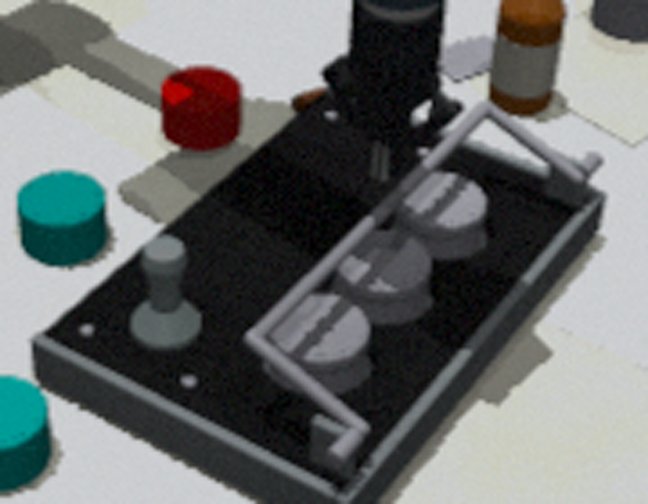

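servo_tool(
  steps=[
    {"dx": 0,"dy": 0,"dz": 15,"spin": 0},
    {"dx": 0,"dy": 0,"dz": 12,"spin": 0},
    {"dx": -3,"dy": 0,"dz": 9,"spin": 0},
    {"dx": -3,"dy": 0,"dz": 9,"spin": 0},
    {"dx": -2,"dy": 0,"dz": 9,"spin": 0},
  ],
)

```text
t: 19.1
ee_pos: [626.1, 35.4, 126.7]
ee_rot: [-3.138, -0.154, 0.001]
ft_force: [-1.6, -0.0, 1.4]
opening: -0.002
```

servo_tool(
  steps=[
    {"dx": -1,"dy": 0,"dz": 7,"spin": 0},
    {"dx": 0,"dy": 0,"dz": 6,"spin": 0},
    {"dx": 0,"dy": 0,"dz": 3,"spin": 0},
    {"dx": 0,"dy": 0,"dz": 2,"spin": 0},
    {"dx": 0,"dy": 0,"dz": 0,"spin": 0},
  ],
)

```text
t: 19.6
ee_pos: [626.0, 35.3, 109.4]
ee_rot: [-3.138, -0.154, -0.001]
ft_force: [-1.1, 0.2, -0.0]
opening: -0.0
```

```bash
python3 - <<'E'
from h import *
look("q"); plan(626,34.4,107,5.6)
E
```

```text
t 19.7 pos [626.1  35.3 109.5] ang 5.6 F [0.3 0.3 0. ] open -0.001 q [-0.04  0.55 -0.    1.02  0.    1.43]
spin 0.0 dx -0.2 dy 0.9 dz 2.5
```

View pics/q_s.png

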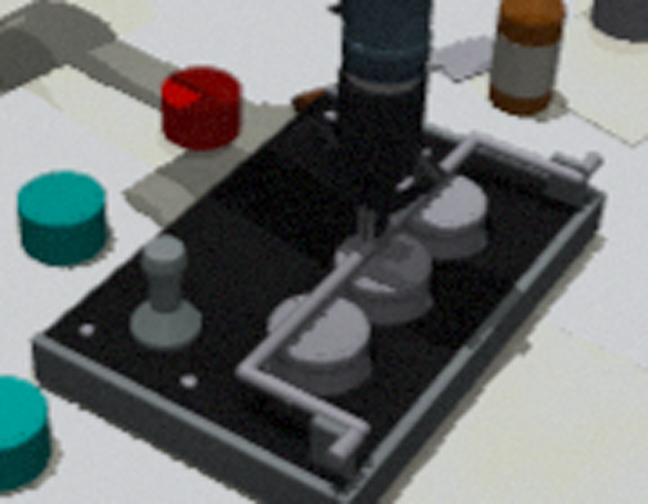

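servo_tool(
  steps=[
    {"dx": 0,"dy": 0,"dz": 1,"spin": 0},
    {"dx": 0,"dy": 0,"dz": 1,"spin": 0},
    {"dx": 0,"dy": 0,"dz": 1,"spin": 0},
    {"dx": 0,"dy": 0,"dz": 0,"spin": 0},
    {"dx": 0,"dy": 0,"dz": 0,"spin": 0},
  ],
)

```text
t: 20.2
ee_pos: [626.4, 35.3, 108.8]
ee_rot: [3.138, 0.154, 0.004]
ft_force: [-4.4, 1.2, 11.7]
opening: 0.003
```

Force is 11.7 N up and the tool has stopped at z 108.8, where 109 is expected, so the bar is on its stop. Retreating.

servo_tool(
  steps=[
    {"dx": 0,"dy": 0,"dz": -10,"spin": 0},
    {"dx": 0,"dy": 0,"dz": -25,"spin": 0},
    {"dx": 0,"dy": 0,"dz": -35,"spin": 0},
    {"dx": -30,"dy": 0,"dz": -30,"spin": 0},
    {"dx": -30,"dy": -20,"dz": -20,"spin": 0},
  ],
)

```text
t: 20.7
ee_pos: [565.3, 47.8, 228.8]
ee_rot: [3.137, 0.15, 0.006]
ft_force: [0.2, 0.5, 0.7]
opening: 0.0
```

servo_tool(
  steps=[
    {"dx": -35,"dy": -30,"dz": 0,"spin": 0},
    {"dx": -35,"dy": -30,"dz": 0,"spin": 0},
    {"dx": -35,"dy": -35,"dz": 0,"spin": 0},
    {"dx": -35,"dy": -35,"dz": 0,"spin": 0},
    {"dx": 0,"dy": -40,"dz": 0,"spin": 0},
  ],
)

```text
t: 21.2
ee_pos: [402.5, 204.4, 226.0]
ee_rot: [3.137, 0.153, -0.007]
ft_force: [0.9, -0.0, 0.2]
opening: -0.002
```

servo_tool(
  steps=[
    {"dx": 0,"dy": -40,"dz": 0,"spin": 0},
    {"dx": 0,"dy": 0,"dz": 0,"spin": 0},
    {"dx": 0,"dy": 0,"dz": 0,"spin": 0},
    {"dx": 0,"dy": 0,"dz": 0,"spin": 0},
    {"dx": 0,"dy": 0,"dz": 0,"spin": 0},
  ],
)

```text
t: 21.7
ee_pos: [404.5, 243.5, 226.3]
ee_rot: [3.138, 0.151, -0.0]
ft_force: [0.4, 0.9, -0.3]
opening: -0.0
```

```bash
python3 - <<'E'
from h import *
look("r"); plan(626,34.4,107,5.6)
E
```

```text
t 21.8 pos [404.5 243.7 226.3] ang 5.5 F [ 0.3 -0.4  0.4] open 0.0 q [ 0.41  0.18 -0.23  1.16 -0.    1.88]
spin -0.002 dx 200.1 dy 229.9 dz 119.3
```

View pics/r_s.png

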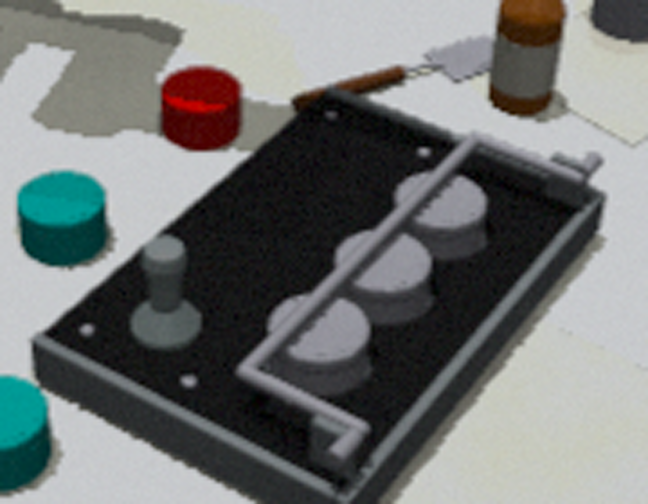

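View pics/r_t.png

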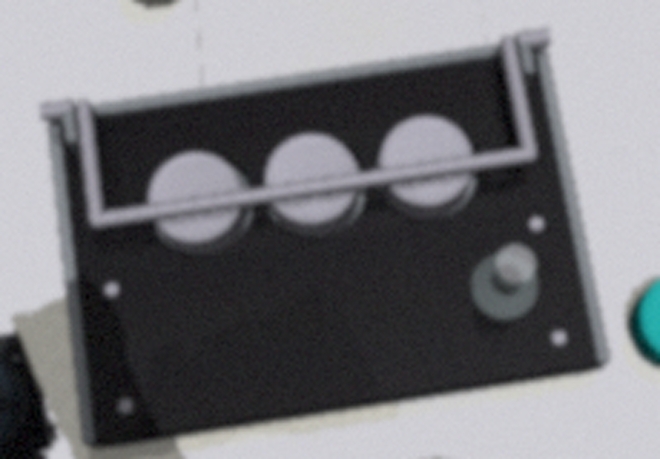

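The rod ends are now at (473,137) and (241,371), where (471,138) and (240,370) are expected for angle 0. The tins are seated, and the muller and bottle have not moved.

```bash
python3 -c "
from station import manip
print(manip.hand_in())"
```

```text
the job is handed in; nothing more can be done
None
```

All three tins are in wells of their own and the hold-down bar is fully down. I handed the job in at about 22 s of the 64 s allowed; no verdict was reported.

- **Tins:** I slid each one along the deck with the half-open jaws behind it, tin2 into the right well, tin1 into the middle and tin0 into the left. In the top view each tin's top lies within about 1 raw pixel (about 2–3 mm) of where a fully dropped tin should be.
- **Bar:** I pulled it over with the jaws straddling the rod, then pressed it down with the shut fingertips. It stopped with 12 N at the expected height, and after I backed off the rod ends sat within about 2 enlarged-crop pixels (under 1 raw pixel) of angle 0.
- **Left alone:** The muller and bottle looked unmoved in the last pictures. The mortar was outside those crops, so I did not check it again, but the arm never went near it. The gripper was well clear of everything at hand-in.

No check failed. After the first push, tin2 was still tilted on the well's rim, and 4 mm more of travel seated it.

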